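Lock the jug in its bench stand and take off the push-and-turn cap

TASK

Take the flat metal keeper plate out of its wooden rack, slide it fully home into the slot of the bench stand and let go of it, so that the jug can no longer turn. Then press the jug's safety cap down, twist it counter-clockwise (seen from above) until it is free, and finish while still holding the cap in the gripper, upright and straight above the jug's mouth with 5 to 15 cm of clear air between the cap's lower rim and the mouth. Leave the plate in the slot and do not disturb the coffee can, the chrome socket or the screwdriver.

Things in the scene. Friction and masses are not known exactly. Their poses are not given: they have to be found in the camera images.
- plate_centre (a point): centre of the keeper plate, a plain loose aluminium slab, 8 mm thick (its x), 50 mm wide (its y), 130 mm tall (its z, up), 0.14 kg. It starts standing upright in the slot of a wooden rack (block 46 x 84 x 30 mm tall), its lower 22 mm in the rack, the rest clear above.
- slot (a point): centre of the mouth of the slot in the bench stand: top face of a steel block, 42 mm above the bench. x across the slot (10 mm wide), y along it (53 mm long; +y to the jug's axis, 95 mm away), z up. 28 mm deep, the top 4 mm flared at 45 degrees: a plate that is home has its centre 37 mm above this point. The jug's stop ear, a bar with its top 51 mm above the bench, lies over the block, 7.5 mm from the slot's middle on the -x side.
- jug_mouth (a point): centre of the jug's mouth, 122 mm above the bench, on the jug's vertical axis; z up. The jug is a round white plastic jug of 76 mm diameter with a 27 mm neck, held down in the stand; it turns with the cap (loosely, about the vertical) unless the plate is home.
- jug (a joint): turn of the jug in the stand, rad, counter-clockwise from above; starts at 0, cannot go below 0; with the plate home it is blocked at 0.02 to 0.05, without it it turns up to 1.5
- cap_rib (a point): centre of the grip rib (46 mm long, its x; 12 mm thick, its y; 22 mm tall) on the loose grey cap (45 g). The cap's flat round top (58 mm diameter) is 11 mm below this point, its lower rim 47 mm below. Locked, this point is 24 mm above jug_mouth. z up.
- seal (a joint): travel of the sprung seal disc in the jug's mouth, m, positive down; 0 with the cap locked. To free the cap press it 5 to 8 mm down (spring 6 N locked, 10 N at 5 mm, 12 N at 8 mm, where it bottoms), keep it down, turn it counter-clockwise by 1.07 rad (0.9 to 1.25 will do, a stop comes at about 1.3), then lift straight up. -0.003 with the cap off.
- can: bystander: open steel coffee can with hex bolts, 100 mm diameter, 95 mm tall, origin at the centre of its underside
- socket: bystander: chrome socket standing on end, 26 mm diameter, 36 mm tall, origin at the centre of its underside
- screwdriver_grip (a point): bystander: handle of the red-handled screwdriver lying on the bench
There are look-alikes about, which are no part of the job. Of the things shaped like the part that bears plate_centre, the aluminium one is meant.

How it is judged:
On the way, in this order (a step that is already met when the one before it is completed fails the run):
1. the plate is home in the stand's slot and let go (z of plate_centre in the frame of slot below 0.041 m and horizontal distance between plate_centre and slot below 0.008 m and angle between plate_centre's own z axis and vertical below 0.12 rad and contact force between the fingers and plate below 0.1 N), for 0.2 s.
2. the cap is pressed down against its spring (value of joint seal above 0.0035 m), for 0.05 s.
3. the cap is twisted round on the jug (angle between the x axis of cap_rib and the x axis of jug_mouth, either way round above 0.6 rad and z of cap_rib in the frame of jug_mouth below 0.04 m), for 0.05 s.
At the end, for the whole second after the job is handed in: The fingers hold the cap still and upright (within 0.25 rad), within 30 mm of straight above the jug's mouth, its lower rim 45 to 158 mm above the mouth; the keeper plate stands home in the slot (within 4 mm of full depth, 8 mm sideways, 0.12 rad) and the jug has not turned by more than 0.15 rad (z of cap_rib in the frame of jug_mouth between 0.092 and 0.205 m and horizontal distance between cap_rib and jug_mouth below 0.03 m and angle between cap_rib's own z axis and vertical below 0.25 rad and contact force between the fingers and cap above 1 N and linear speed of cap below 0.03 m/s and value of joint jug below 0.15 rad and z of plate_centre in the frame of slot below 0.041 m and horizontal distance between plate_centre and slot below 0.008 m and angle between plate_centre's own z axis and vertical below 0.12 rad); the arm keeps its last pose, push and grip.
It fails at once if the coffee can, the socket or the screwdriver is disturbed (moved by more than 30 mm) (distance of any of can, socket, screwdriver_grip from where it was at the start of the episode above 0.03 m).
It also fails if it takes over 64 s, if anything falls off the work surface, if the arm or the gripper's body presses on something with over 40 N, if the wrist force passes 120 N, or if a joint passes its speed limit or range.

ROBOT

A 6-joint arm with a two-finger parallel gripper is mounted at the origin on the work surface. World frame = base frame: x ahead of the robot, y to its left, z up, the work surface at z = 0. Lengths are in m, angles in rad, forces in N, time in s.
With the tool pointing down it reaches from about 0.25 to 0.8 m from the base axis. Payload 8.5 kg.
Tool frame: the origin (TCP) lies at the very end of the fingers, on their centre line; the grasp point (between the pads) lies 19 mm behind it; z points along the fingers, x is the direction in which the jaws open and shut, and the axes are right-handed (so a half turn about z gives the same grasp; the last joint's range is limited). The gripper opens to 85 mm and grips with 20 to 120 N. Pads are 22 mm wide; open, the fingers measure 114 mm over their backs; the gripper's body (76 mm by 85 mm) begins 54 mm behind the grasp point. The pads swing forward as they close: fully open they stand 13 mm farther back than shut.
Start: joints at [1.243, 0.238, -0.013, 1.319, 0, 1.571], TCP at [0.169, 0.497, 0.231] pointing down, gripper open.
Joint ranges: [-2.66, 2.66], [-1.03, 1.9], [-1.14, 1.46], [-1.82, 2.27], [-1.45, 1.34], [-3.14, 3.14]. Speed limits (rad/s): [2.22, 2.22, 2.79, 3.14, 3.14, 3.14].

INTERFACE

Orientations are given as a unit quaternion [x, y, z, w].
In Python, from rig import manip gives the robot as it stands. The module is installed in compiled form; this text tells all that it offers.
- The arm moves only by the tool carry_out, never from a script. Its argument "commands" is a list of rows, each a list of 3 entries, a list of its own where there are three numbers: the shift along the tool's x, y, z in units of 25 mm (1.0 is 25 mm), then the turn, a rotation vector about the tool's x, y, z in units of 5 degrees (1.0 is 5 degrees), then the finger opening in mm, from 0 to 85.4. In form: [[[x, y, z], [wx, wy, wz], jaw], ...]. A call has exactly 5 rows; each row is the pose to reach, as a shift and turn from the pose measured when the call began, along the tool's axes at that moment; what a row does not reach only later rows make up. A row lasts 1/12 s, in which the tool goes at most 41.7 mm and 7.16 degrees, less where a joint would pass 70% of its speed; a pose out of reach is approached as far as the arm can. A call with a gripper value outside its range is refused whole. The fingers move at their own pace and stop on an object; "force" is the grip in N (left out, the last holds). Time passes only in rows, so rows that repeat a pose let the fingers close, or fill a call up. It gives the time, the measured TCP pose, the force and the opening at its end, in the units of the state.
- manip.state(): the state, without advancing time (a new reading comes with each control period).
- manip.grab_frame(name): name is "scene" or "top"; returns the picture (480x640x3 uint8, red, green, blue); there is no depth.
- manip.camera_params(name): a dict with "vfov" (degrees; the focal length in pixels is half the picture's height over the tangent of half this angle, whatever the lens; pixels are square), "cx", "cy" (the principal point, pixels), "cam_to_world" (4x4, takes a point from camera to world coordinates). Camera axes: x right, y down, z forward; pixel columns grow to the right and rows downward; lengths in m; the calibration is good to about 2 mm. A picture is of the moment at which its call begins. camera_params takes no time and is no camera call.
- manip.job_done(): hands the job in, once; it reports no verdict.
The state is a dict: "time_s": time; "joints": joint angles; "qvel": joint speeds; "effort": joint torques, N m; "tcp_pos": TCP position; "orientation": TCP orientation; "contact_force": force on the tool from outside, world axes, zero at the start; "torque": the same for the moment, N m; "finger_gap": finger opening in m.
Only numpy, scipy, OpenCV 4.12 (cv2) and the standard library are available. Lean on these libraries where they do the work, as an engineer would, in place of code of your own. Each camera call takes 0.05 s, during which the arm holds its last target.

## Working session

There is one attempt and no reset: what is moved stays moved. The work goes in short steps, Python scripts to look and compute and a tool call to move; the robot and the scene stay as the last step left them, time stands still between calls to the robot, and variables do not carry over. Pictures are saved under pics/ and viewed, and the job is handed in when it is done.

Besides the shell and the picture viewer there is one more tool, called after "Call:" as name([rows], argument=value, ...), one row to a line, values as JSON. carry_out: Moves the arm, as the interface text tells. Its arguments: {"type":"object","properties":{"commands":{"type":"array","items":{"type":"array"}},"force":{"type":"number"}},"required":["commands"]}

```bash
mkdir -p pics
python3 - <<'E'
from rig import manip
import cv2,json
for n in("scene","top"):
    im=manip.grab_frame(n); cv2.imwrite(f"pics/{n}0.png",im[:,:,::-1]); p=manip.camera_params(n); print(n,p)
print(manip.state())
E
```

```text
scene {'vfov': 47.788226070244484, 'cx': 322.7043361066912, 'cy': 239.42583843282242, 'cam_to_world': array([[-0.86608415,  0.37028137, -0.33584216,  0.98357576],
       [ 0.49987465,  0.63496353, -0.58902178,  0.65140741],
       [-0.00485627, -0.6780214 , -0.73502612,  0.94556994],
       [ 0.        ,  0.        ,  0.        ,  1.        ]])}
top {'vfov': 55.16168200109837, 'cx': 322.22862780413095, 'cy': 243.4043922236014, 'cam_to_world': array([[ 0.00584428, -0.99472254,  0.10243491,  0.50144656],
       [-0.99978241, -0.00376112,  0.02051772, -0.00301749],
       [-0.02002417, -0.10253254, -0.99452808,  1.0753731 ],
       [ 0.        ,  0.        ,  0.        ,  1.        ]])}
{'time_s': 0.1, 'joints': array([ 1.24302416e+00,  2.38733226e-01, -1.41364408e-02,  1.31922986e+00,
        2.60960321e-05,  1.57077659e+00]), 'qvel': array([-1.48418969e-03, -1.63825550e-03,  1.27428256e-03, -8.61091923e-05,
       -1.28151565e-03, -9.66945851e-04]), 'effort': array([-6.21434901e-04, -5.39720678e+01,  3.47000098e+01,  1.33261303e-02,
       -1.03167838e-05,  8.15512351e-06]), 'tcp_pos': array([0.1688891 , 0.49670266, 0.23074845]), 'orientation': array([ 8.12993040e-01,  5.82273039e-01, -5.37352448e-04,  3.68791566e-04]), 'contact_force': array([ 0.07541897, -0.58837849, -0.04531012]), 'torque': array([ 0.0215439 , -0.00844179,  0.02074312]), 'finger_gap': 0.08518892501360818}
```

View pics/scene0.png

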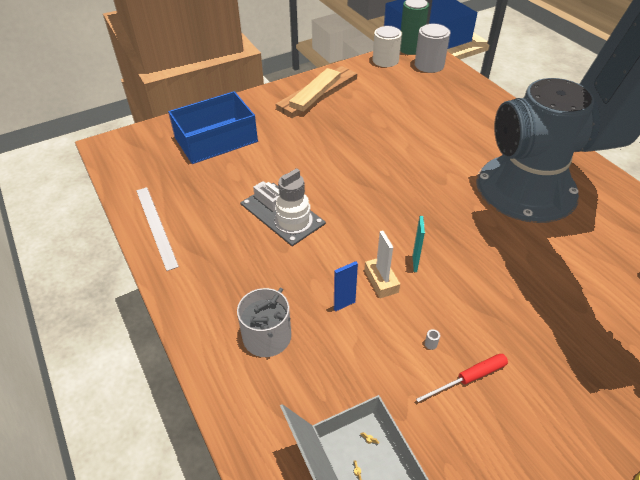

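View pics/top0.png

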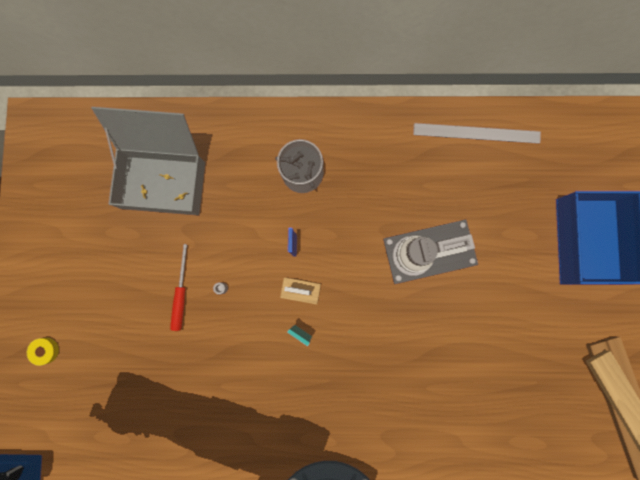

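The top view shows the aluminium plate in its rack at about (298,290), blue and teal look-alikes at (292,241) and (300,335), and the stand with jug at (430,250), its slot to the right. I'll zoom in on the details.

Run:
```python
import cv2,numpy as np
t=cv2.imread("pics/top0.png"); s=cv2.imread("pics/scene0.png")
a=cv2.resize(t[265:320,265:335],None,fx=8,fy=8,interpolation=cv2.INTER_CUBIC)
cv2.imwrite("pics/t_rack.png",a)
cv2.imwrite("pics/t_stand.png",cv2.resize(t[210:290,378:484],None,fx=7,fy=7,interpolation=cv2.INTER_CUBIC))
cv2.imwrite("pics/s_rack.png",cv2.resize(s[205:305,325:435],None,fx=6,fy=6,interpolation=cv2.INTER_CUBIC)[:600])
cv2.imwrite("pics/s_stand.png",cv2.resize(s[160:250,235:335],None,fx=6.5,fy=6.5,interpolation=cv2.INTER_CUBIC)[:600])
```

```text
(no output)
```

View pics/t_rack.png

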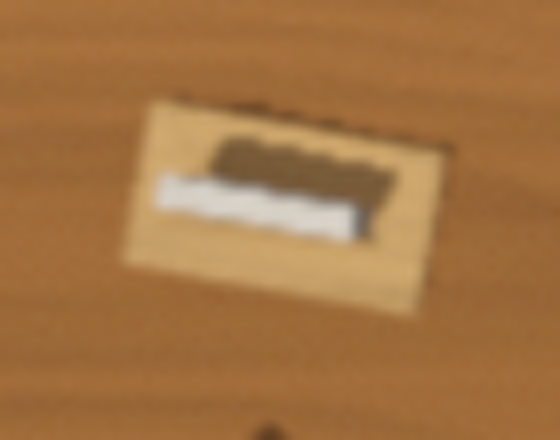

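View pics/t_stand.png

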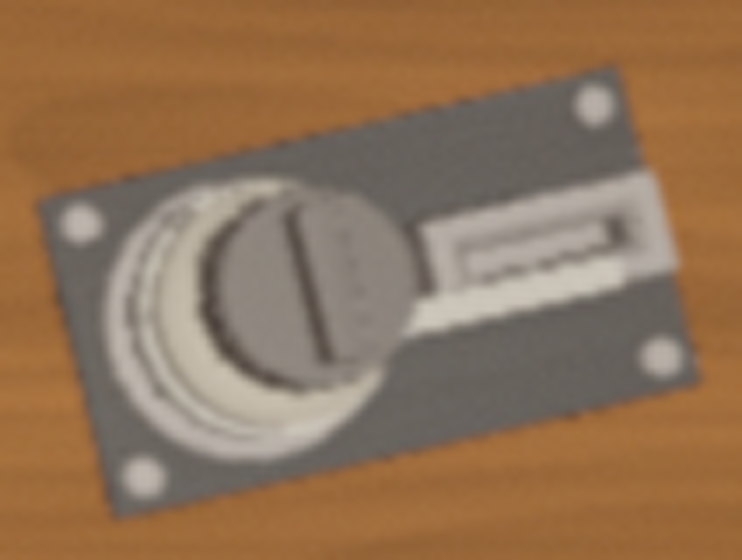

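View pics/s_rack.png

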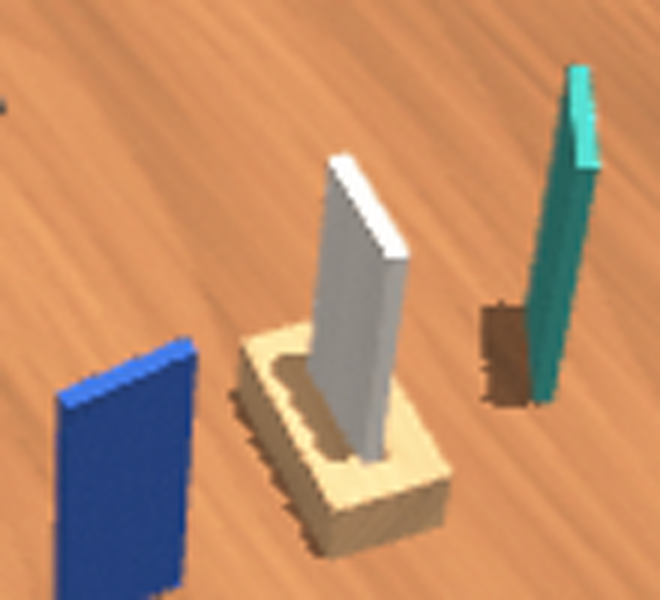

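View pics/s_stand.png

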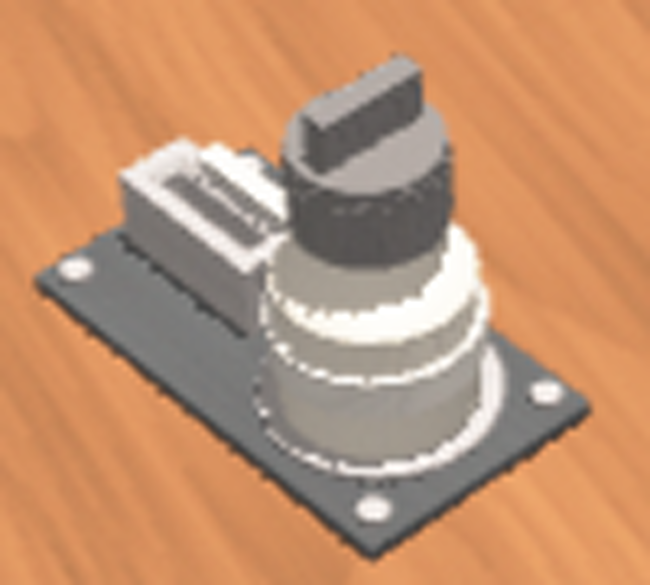

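```bash
cat > h.py <<'E'
import numpy as np, cv2
from rig import manip
def cam(n):
    p=manip.camera_params(n); f=240/np.tan(np.radians(p['vfov']/2)); return f,p['cx'],p['cy'],np.array(p['cam_to_world'])
def ray(n,uv):
    f,cx,cy,T=cam(n); d=T[:3,:3]@np.array([(uv[0]-cx)/f,(uv[1]-cy)/f,1]); return T[:3,3],d/np.linalg.norm(d)
def plane(n,uv,z):
    o,d=ray(n,uv); return o+d*(z-o[2])/d[2]
def proj(n,P):
    f,cx,cy,T=cam(n); q=T[:3,:3].T@(np.asarray(P)-T[:3,3]); return np.array([cx+f*q[0]/q[2],cy+f*q[1]/q[2]])
def tri(uv_t,uv_s):
    o1,d1=ray("top",uv_t);o2,d2=ray("scene",uv_s)
    A=np.stack([d1,-d2],1);k=np.linalg.lstsq(A,o2-o1,rcond=None)[0]
    a=o1+k[0]*d1;b=o2+k[1]*d2
    return (a+b)/2,np.linalg.norm(a-b)
def un(uv,s,off): return ((np.array(uv)+.5)/s-.5)+np.array(off)
E
python3 - <<'E'
from h import *
np.set_printoptions(precision=4,suppress=True)
T=lambda u:un(u,8,(265,265)); S=lambda u:un(u,6,(325,205))
print("plate top, top view"); P=[plane("top",T(u),.138) for u in [(157,176),(357,203),(352,241),(155,211)]]
print(np.array(P),np.mean(P,0))
print("scene"); Q=[plane("scene",S(u),.138) for u in [(330,157),(347,154),(408,255),(388,260)]]
print(np.array(Q),np.mean(Q,0))
print("rack top"); R=[plane("top",T(u),.03) for u in [(152,100),(443,150),(415,314),(123,265)]]
print(np.array(R),np.mean(R,0))
T=lambda u:un(u,7,(378,210)); S=lambda u:un(u,6.5,(235,160))
print("bolts tri")
for a,b in [((595,104),(75,268)),((80,222),(372,509)),((145,478),(545,392))]: print(tri(T(a),S(b)))
B=[plane("top",T(u),.008) for u in [(595,104),(80,222),(145,478),(660,356)]]
print(np.array(B))
print("slot flare outline top"); F=[plane("top",T(u),.042) for u in [(452,240),(622,207),(634,245),(468,285)]]
print(np.array(F),np.mean(F,0))
print("block corners top",np.array([plane("top",T(u),.042) for u in [(425,222),(655,172),(680,268)]]))
print("block corners scene",np.array([plane("scene",S(u),.042) for u in [(122,180),(187,139),(243,272)]]))
print("cap disc",plane("top",T((318,288)),.135), plane("scene",S((367,145)),.135))
print("rib scene", np.array([plane("scene",S(u),.157) for u in [(303,108),(402,56),(421,70),(320,126)]]))
E
```

```text
plate top, top view
[[0.5094 0.0932 0.138 ]
 [0.5029 0.0423 0.138 ]
 [0.4933 0.0434 0.138 ]
 [0.5005 0.0936 0.138 ]] [0.5015 0.0681 0.138 ]
scene
[[0.5014 0.0422 0.138 ]
 [0.4955 0.0439 0.138 ]
 [0.5043 0.0927 0.138 ]
 [0.5113 0.0912 0.138 ]] [0.5031 0.0675 0.138 ]
rack top
[[0.5318 0.1061 0.03  ]
 [0.5181 0.0232 0.03  ]
 [0.472  0.0308 0.03  ]
 [0.4852 0.1136 0.03  ]] [0.5018 0.0684 0.03  ]
bolts tri
(array([ 0.657 , -0.3071,  0.0123]), np.float64(0.0011624594652408062))
(array([ 0.617 , -0.1364,  0.0127]), np.float64(0.001506049944613757))
(array([ 0.5328, -0.1573,  0.0117]), np.float64(0.0021562545578774454))
[[ 0.6571 -0.308   0.008 ]
 [ 0.6169 -0.1366  0.008 ]
 [ 0.532  -0.1572  0.008 ]
 [ 0.5731 -0.3272  0.008 ]]
slot flare outline top
[[ 0.6079 -0.2515  0.042 ]
 [ 0.6187 -0.3061  0.042 ]
 [ 0.6065 -0.3096  0.042 ]
 [ 0.5934 -0.2563  0.042 ]] [ 0.6066 -0.2809  0.042 ]
block corners top [[ 0.6137 -0.243   0.042 ]
 [ 0.6301 -0.3169  0.042 ]
 [ 0.5991 -0.324   0.042 ]]
block corners scene [[ 0.6317 -0.313   0.042 ]
 [ 0.5998 -0.3218  0.042 ]
 [ 0.6144 -0.2435  0.042 ]]
cap disc [ 0.5841 -0.1899  0.135 ] [ 0.5866 -0.1872  0.135 ]
rib scene [[ 0.6074 -0.1924  0.157 ]
 [ 0.5652 -0.1996  0.157 ]
 [ 0.5631 -0.1897  0.157 ]
 [ 0.6067 -0.1812  0.157 ]]
```

Both views agree within about 2 mm: plate at (0.502, 0.068) with yaw −0.16, slot at (0.6066, −0.281) with yaw 0.237, jug axis at (0.585, −0.189). Next I'll write a helper that turns a target pose into move units.

```bash
cat >> h.py <<'E'
from scipy.spatial.transform import Rotation as Ro
def plan(p,yaw):
    s=manip.state(); R0=Ro.from_quat(s['orientation']); x=np.array([np.cos(yaw),np.sin(yaw),0]);z=np.array([0,0,-1.]);y=np.cross(z,x)
    R1=Ro.from_matrix(np.stack([x,y,z],1))
    sh=R0.inv().apply(np.array(p)-s['tcp_pos']); rv=(R0.inv()*R1).as_rotvec()
    xa=R0.apply([1,0,0]);za=R0.apply([0,0,1])
    print("t",round(s['time_s'],2),"tcp",s['tcp_pos'].round(4),"yaw",round(np.arctan2(xa[1],xa[0]),4),"tilt",za[:2].round(4),"gap",round(s['finger_gap'],4),"F",s['contact_force'].round(1),"T",s['torque'].round(2),"j",s['joints'].round(2))
    print("shift units",(sh/.025).round(3),"turn units",np.degrees(rv/5).round(3),"rows min",round(np.linalg.norm(sh)/.0417,1),round(np.degrees(np.linalg.norm(rv))/7.16,1))
E
python3 -c "
from h import *
plan([.502,.068,.25],-.16)"
```

```text
t 0.1 tcp [0.1689 0.4967 0.2307] yaw 1.243 tilt [-0.0004 -0.0012] gap 0.0852 F [ 0.1 -0.6 -0. ] T [ 0.02 -0.01  0.02] j [ 1.24  0.24 -0.01  1.32  0.    1.57]
shift units [-11.947  18.135  -0.755] turn units [1.0000e-02 1.3000e-02 1.6078e+01] rows min 13.0 11.2
```

Call:
carry_out([
  [[-0.92, 1.4, -0.06], [0, 0, 1.2], 55],
  [[-1.84, 2.8, -0.12], [0, 0, 2.4], 55],
  [[-2.76, 4.2, -0.18], [0, 0, 3.7], 55],
  [[-3.68, 5.6, -0.24], [0, 0, 4.9], 55],
  [[-4.6, 7.0, -0.3], [0, 0, 6.1], 55],
])

```text
time_s: 0.52
tcp_pos: [0.2972, 0.3309, 0.2382]
orientation: [0.938, 0.346, -0.001, 0.001]
contact_force: [1.0, 0.1, 0.8]
finger_gap: 0.055
```

```bash
python3 -c "
from h import *
plan([.502,.068,.22],-.16)"
```

```text
t 0.52 tcp [0.2972 0.3309 0.2382] yaw 0.7063 tilt [-0.0006 -0.0015] gap 0.055 F [1.  0.1 0.8] T [ 0.01 -0.05 -0.04] j [ 0.84  0.1  -0.17  1.3  -0.    1.7 ]
shift units [-0.592 13.316  0.738] turn units [0.015 0.012 9.927] rows min 8.0 6.9
```

Call:
carry_out([
  [[-0.07, 1.6, 0.09], [0, 0, 1.2], 55],
  [[-0.14, 3.2, 0.18], [0, 0, 2.4], 55],
  [[-0.21, 4.8, 0.27], [0, 0, 3.7], 55],
  [[-0.28, 6.4, 0.36], [0, 0, 4.9], 55],
  [[-0.35, 8.0, 0.45], [0, 0, 6.1], 55],
])

```text
time_s: 0.93
tcp_pos: [0.421, 0.1711, 0.227]
orientation: [0.996, 0.084, -0.0, 0.001]
contact_force: [0.8, -0.1, 0.0]
finger_gap: 0.0551
```

```bash
python3 -c "
from h import *
plan([.502,.068,.2],-.16)"
```

```text
t 0.93 tcp [0.421  0.1711 0.227 ] yaw 0.1687 tilt [-0.0006 -0.0015] gap 0.0551 F [ 0.8 -0.1  0. ] T [ 0.05 -0.02 -0.  ] j [ 0.39  0.12 -0.17  1.28 -0.    1.79]
shift units [2.501 4.608 1.083] turn units [0.017 0.007 3.767] rows min 3.2 2.6
```

Call:
carry_out([
  [[0.6, 1.2, 0.2], [0, 0, 1.0], 55],
  [[1.3, 2.4, 0.5], [0, 0, 2.0], 55],
  [[1.9, 3.5, 0.8], [0, 0, 3.0], 55],
  [[2.5, 4.6, 1.08], [0, 0, 3.77], 55],
  [[2.5, 4.6, 1.08], [0, 0, 3.77], 55],
])

```text
time_s: 1.35
tcp_pos: [0.5041, 0.0645, 0.1982]
orientation: [0.996, -0.084, -0.001, 0.002]
contact_force: [-0.9, -0.2, -0.2]
finger_gap: 0.055
```

```bash
python3 -c "
from h import *
plan([.502,.068,.094],-.16)
for n in('top','scene'):
    im=manip.grab_frame(n)[:,:,::-1]
    c=im[190:370,230:430] if n=='top' else im[120:320,300:460]
    cv2.imwrite(f'pics/{n}1.png',cv2.resize(c,None,fx=3,fy=3,interpolation=cv2.INTER_CUBIC))
"
```

```text
t 1.35 tcp [0.5041 0.0645 0.1982] yaw -0.1681 tilt [-0.0017 -0.0029] gap 0.055 F [-0.9 -0.2 -0.2] T [-0.01 -0.02 -0.01] j [ 0.13  0.22 -0.12  1.23 -0.    1.87]
shift units [-0.1   -0.139  4.168] turn units [ 0.036  0.014 -0.093] rows min 2.5 0.1
```

View pics/scene1.png

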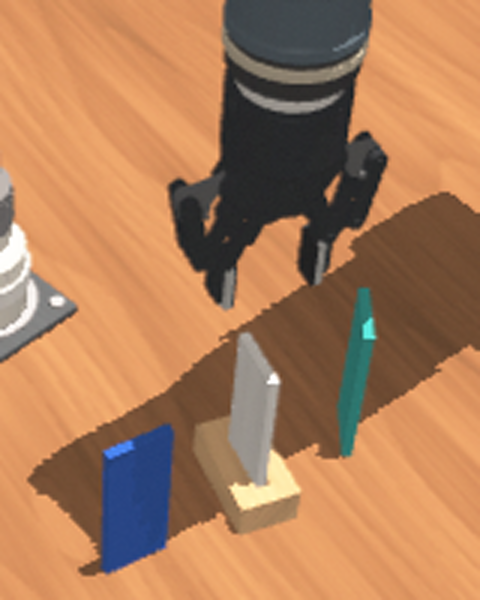

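The fingers straddle the aluminium plate (crop ~(255,400)) and are clear of the blue and teal plates. Descending.

Call:
carry_out([
  [[-0.1, -0.14, 1.0], [0, 0, -0.1], 50],
  [[-0.1, -0.14, 2.2], [0, 0, -0.1], 50],
  [[-0.1, -0.14, 3.3], [0, 0, -0.1], 50],
  [[-0.1, -0.14, 4.17], [0, 0, -0.1], 50],
  [[-0.1, -0.14, 4.17], [0, 0, -0.1], 50],
])

```text
time_s: 1.87
tcp_pos: [0.4963, 0.0716, 0.0916]
orientation: [0.997, -0.075, -0.004, 0.001]
contact_force: [-0.5, 0.4, -0.5]
finger_gap: 0.0501
```

```bash
python3 -c "
from h import *
plan([.502,.068,.094],-.16)
im=manip.grab_frame('scene')[:,:,::-1]
c=im[180:320,320:460]
cv2.imwrite(f'pics/s2.png',cv2.resize(c,None,fx=4,fy=4,interpolation=cv2.INTER_CUBIC))
"
```

```text
t 1.87 tcp [0.4963 0.0716 0.0916] yaw -0.1511 tilt [-0.0089 -0.0023] gap 0.0501 F [-0.5  0.4 -0.5] T [-0.01  0.07  0.01] j [ 0.14  0.29 -0.31  0.97 -0.    1.87]
shift units [ 0.245  0.109 -0.096] turn units [0.041 0.097 0.103] rows min 0.2 0.1
```

View pics/s2.png

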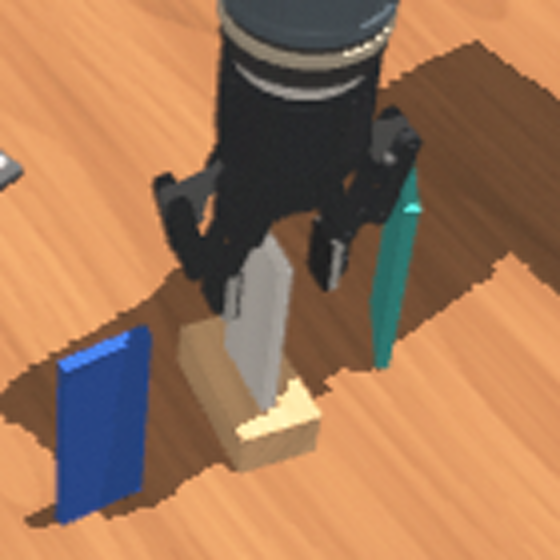

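Call:
carry_out([
  [[0.24, 0.11, -0.1], [0.04, 0.1, 0.1], 45],
  [[0.24, 0.11, -0.1], [0.04, 0.1, 0.1], 45],
  [[0.24, 0.11, -0.1], [0.04, 0.1, 0.1], 45],
  [[0.24, 0.11, -0.1], [0.04, 0.1, 0.1], 45],
  [[0.24, 0.11, -0.1], [0.04, 0.1, 0.1], 45],
])

```text
time_s: 2.33
tcp_pos: [0.5036, 0.0681, 0.0972]
orientation: [0.997, -0.08, 0.002, -0.0]
contact_force: [0.3, 0.7, -0.6]
finger_gap: 0.0448
```

```bash
python3 -c "
from h import *
plan([.502,.068,.094],-.16)
"
```

```text
t 2.33 tcp [0.5036 0.0681 0.0972] yaw -0.16 tilt [0.004  0.0004] gap 0.0448 F [ 0.3  0.7 -0.6] T [0.05 0.02 0.01] j [ 0.13  0.29 -0.3   0.97 -0.    1.87]
shift units [-0.062  0.013  0.126] turn units [-0.011 -0.045 -0.001] rows min 0.1 0.0
```

Call:
carry_out([
  [[-0.05, 0, 0.12], [0, 0, 0], 0],
  [[-0.05, 0, 0.12], [0, 0, 0], 0],
  [[-0.05, 0, 0.12], [0, 0, 0], 0],
  [[-0.05, 0, 0.12], [0, 0, 0], 0],
  [[-0.05, 0, 0.12], [0, 0, 0], 0],
], force=50)

```text
time_s: 2.75
tcp_pos: [0.5023, 0.0683, 0.0942]
orientation: [0.997, -0.08, 0.002, -0.0]
contact_force: [0.5, -0.7, 0.0]
finger_gap: 0.0075
```

```bash
python3 -c "
from h import *
plan([.502,.068,.2],-.16)
"
```

```text
t 2.75 tcp [0.5023 0.0683 0.0942] yaw -0.16 tilt [0.0039 0.0004] gap 0.0075 F [ 0.5 -0.7  0. ] T [0.02 0.12 0.06] j [ 0.14  0.29 -0.31  0.97 -0.    1.87]
shift units [ 0.007  0.009 -4.234] turn units [-0.011 -0.043 -0.   ] rows min 2.5 0.0
```

Call:
carry_out([
  [[0, 0, -0.4], [0, 0, 0], 0],
  [[0, 0, -0.9], [0, 0, 0], 0],
  [[0, 0, -1.5], [0, 0, 0], 0],
  [[0, 0, -2.5], [0, 0, 0], 0],
  [[0, 0, -3.5], [0, 0, 0], 0],
])

```text
time_s: 3.17
tcp_pos: [0.5012, 0.0681, 0.1819]
orientation: [0.997, -0.08, 0.001, -0.0]
contact_force: [1.1, 0.3, -2.0]
finger_gap: 0.0073
```

```bash
python3 -c "
from h import *
plan([.55,-.10,.285],.05)
im=manip.grab_frame('scene')[:,:,::-1]
c=im[140:320,320:480]
cv2.imwrite(f'pics/s3.png',cv2.resize(c,None,fx=3.3,fy=3.3,interpolation=cv2.INTER_CUBIC))
"
```

```text
t 3.17 tcp [0.5012 0.0681 0.1819] yaw -0.1601 tilt [0.0018 0.    ] gap 0.0073 F [ 1.1  0.3 -2. ] T [ 0.08 -0.09 -0.02] j [ 0.14  0.23 -0.16  1.18 -0.    1.87]
shift units [ 3.007  6.326 -4.122] turn units [-2.000e-03 -2.100e-02 -2.408e+00] rows min 4.9 1.7
```

View pics/s3.png

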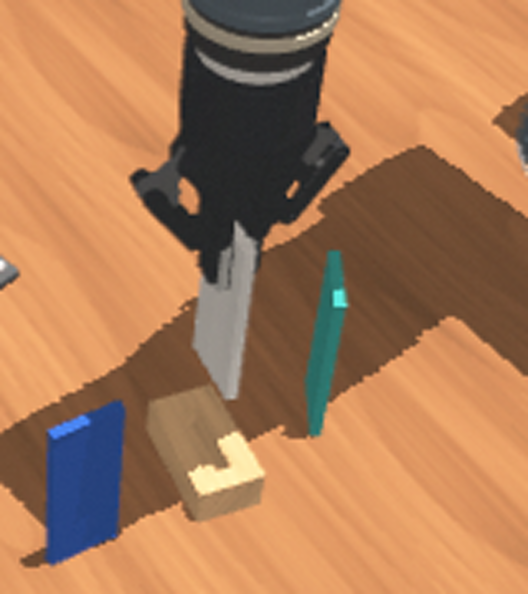

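The plate is out of the rack and held, and the rack stayed in place. Moving up and across, above the jug.

Call:
carry_out([
  [[0.3, 0.8, -1.2], [0, 0, -0.4], 0],
  [[0.8, 2.0, -2.4], [0, 0, -1.0], 0],
  [[1.6, 3.4, -3.5], [0, 0, -1.5], 0],
  [[2.3, 4.8, -4.2], [0, 0, -2.0], 0],
  [[3.0, 6.3, -4.2], [0, 0, -2.4], 0],
])

```text
time_s: 3.63
tcp_pos: [0.5501, -0.0911, 0.2947]
orientation: [1.0, 0.027, 0.007, -0.0]
contact_force: [1.7, 1.2, -2.0]
finger_gap: 0.0074
```

```bash
python3 -c "
from h import *
plan([.6066,-.281,.285],.237)
"
```

```text
t 3.63 tcp [ 0.5501 -0.0911  0.2947] yaw 0.053 tilt [0.0138 0.0005] gap 0.0074 F [ 1.7  1.2 -2. ] T [ 0.01 -0.1   0.05] j [-0.17  0.27  0.2   1.48  0.    1.35]
shift units [1.847 7.706 0.416] turn units [ 0.017 -0.157 -2.108] rows min 4.8 1.5
```

Call:
carry_out([
  [[0.45, 1.6, 0.1], [0, 0, -0.5], 0],
  [[0.9, 3.2, 0.2], [0, 0, -1.0], 0],
  [[1.4, 4.8, 0.3], [0, -0.1, -1.5], 0],
  [[1.85, 6.4, 0.4], [0, -0.16, -2.1], 0],
  [[1.85, 7.7, 0.4], [0, -0.16, -2.1], 0],
])

```text
time_s: 4.05
tcp_pos: [0.6079, -0.2834, 0.2833]
orientation: [0.993, 0.119, -0.001, 0.0]
contact_force: [-0.4, 0.6, -1.2]
finger_gap: 0.0074
```

```bash
python3 -c "
from h import *
plan([.6066,-.281,.255],.237)
"
```

```text
t 4.05 tcp [ 0.6079 -0.2834  0.2833] yaw 0.2394 tilt [-0.0014 -0.001 ] gap 0.0074 F [-0.4  0.6 -1.2] T [-0.    0.01  0.04] j [-0.44  0.5   0.52  1.59 -0.    0.9 ]
shift units [-0.026 -0.107  1.134] turn units [0.008 0.018 0.027] rows min 0.7 0.0
```

Call:
carry_out([
  [[-0.03, -0.1, 1.2], [0, 0, 0], 0],
  [[-0.03, -0.1, 2.4], [0, 0, 0], 0],
  [[-0.03, -0.1, 3.6], [0, 0, 0], 0],
  [[-0.03, -0.1, 4.8], [0, 0, 0], 0],
  [[-0.03, -0.1, 5.1], [0, 0, 0], 0],
])

```text
time_s: 4.47
tcp_pos: [0.6039, -0.2804, 0.1502]
orientation: [0.993, 0.119, -0.004, -0.002]
contact_force: [-0.5, 0.1, -2.6]
finger_gap: 0.0075
```

Call:
carry_out([
  [[0, 0, 0], [0, 0, 0], 0],
  [[0, 0, 0], [0, 0, 0], 0],
  [[0, 0, 0], [0, 0, 0], 0],
  [[0, 0, 0], [0, 0, 0], 0],
  [[0, 0, 0], [0, 0, 0], 0],
])

```text
time_s: 4.88
tcp_pos: [0.6048, -0.2807, 0.152]
orientation: [0.993, 0.119, -0.003, -0.001]
contact_force: [-0.1, 0.1, -0.8]
finger_gap: 0.0074
```

```bash
python3 -c "
from h import *
plan([.6066,-.281,.145],.237)
im=manip.grab_frame('scene')[:,:,::-1]
c=im[100:250,200:340]
cv2.imwrite(f'pics/s4.png',cv2.resize(c,None,fx=4,fy=4,interpolation=cv2.INTER_CUBIC))
im=manip.grab_frame('top')[:,:,::-1]
c=im[210:290,378:484]
cv2.imwrite(f'pics/t4.png',cv2.resize(c,None,fx=7,fy=7,interpolation=cv2.INTER_CUBIC))
"
```

```text
t 4.88 tcp [ 0.6048 -0.2807  0.152 ] yaw 0.2392 tilt [-0.0059  0.001 ] gap 0.0074 F [-0.1  0.1 -0.8] T [ 0.03 -0.05 -0.02] j [-0.43  0.52  0.22  1.27 -0.    0.9 ]
shift units [0.067 0.028 0.279] turn units [-0.028  0.063  0.025] rows min 0.2 0.1
```

View pics/s4.png

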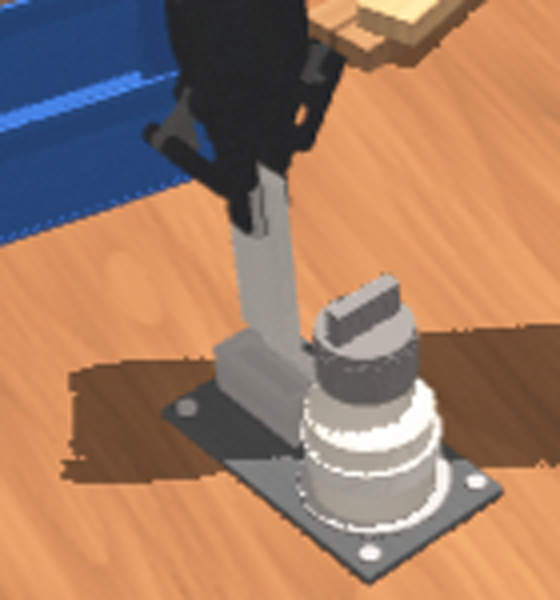

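View pics/t4.png

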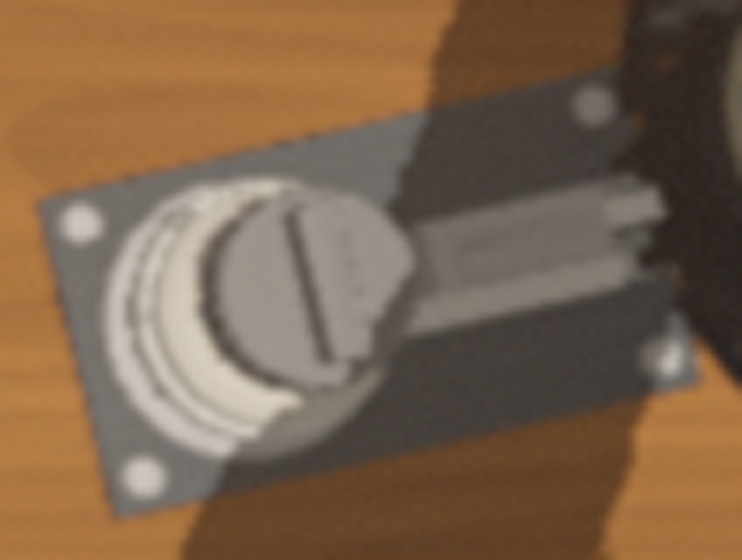

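Run:
```python
from h import *
im=cv2.imread('pics/s4.png'); s=manip.state(); R=Ro.from_quat(s['orientation']);t=s['tcp_pos']
im=cv2.imread('pics/s4.png')
c=im
f=lambda P:(( (proj('scene',P)-[200,100])+.5)*4-.5)
# zoom further region x 210..330,y 300..420 by 4
x0,y0,x1,y1=200,150,350,460
z=cv2.resize(im[y0:y1,x0:x1],None,fx=1.9*2,fy=1.9,interpolation=cv2.INTER_CUBIC)
z=cv2.convertScaleAbs(z,alpha=1.5,beta=-20)
k=np.array([3.8,1.9])
def line(P,Q,col):
    a=(f(P)-[x0,y0])*k;b=(f(Q)-[x0,y0])*k
    cv2.line(z,tuple(int(v) for v in a),tuple(int(v) for v in b),col,1)
# plate: tool frame offsets: x ±4, y±25, z from -44 to +86 mm
C={}
for x in(-4,4):
  for y in(-25,25):
    for zz in(-44,86): C[x,y,zz]=t+R.apply(np.array([x,y,zz])/1000)
for x in(-4,4):
  for y in(-25,25): line(C[x,y,-44],C[x,y,86],(0,0,255))
for x in(-4,4): line(C[x,-25,86],C[x,25,86],(0,0,255))
for y in(-25,25): line(C[-4,y,86],C[4,y,86],(0,0,255))
S=np.array([.6066,-.281,.042]);a=.237;ex=np.array([np.cos(a),np.sin(a),0]);ey=np.array([-np.sin(a),np.cos(a),0])
q=[S+sx*.009*ex+sy*.0305*ey for sx,sy in((-1,-1),(1,-1),(1,1),(-1,1))]
for i in range(4): line(q[i],q[(i+1)%4],(0,255,0))
cv2.imwrite('pics/ov4.png',z); print(z.shape)
```

```text
(589, 570, 3)
```

View pics/ov4.png

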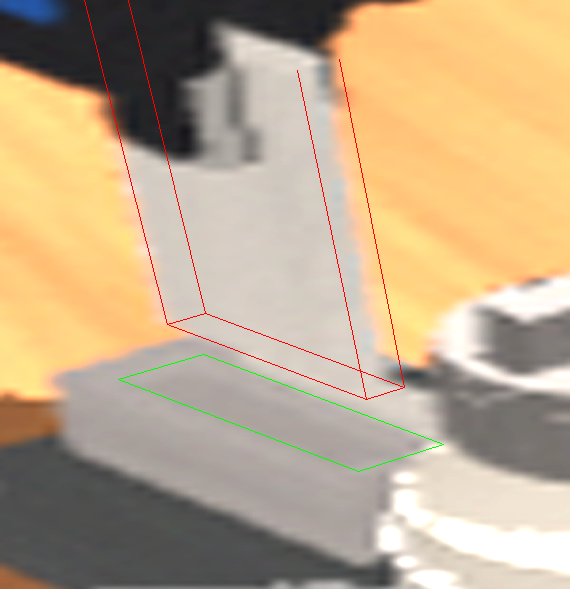

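Run:
```python
from h import *
im=cv2.imread('pics/s4.png')
x0,y0,x1,y1=205,300,345,450
z=im[y0:y1,x0:x1].astype(float)
z=np.clip((z-70)*2.2,0,255).astype(np.uint8)
z=cv2.resize(z,None,fx=4,fy=4,interpolation=cv2.INTER_CUBIC)
cv2.imwrite('pics/ov5.png',z)
s0=cv2.imread('pics/scene0.png')[100:250,200:340]; s0=cv2.resize(s0,None,fx=4,fy=4,interpolation=cv2.INTER_CUBIC)
z=s0[y0:y1,x0:x1].astype(float); z=np.clip((z-60)*1.4,0,255).astype(np.uint8)
cv2.imwrite('pics/ov6.png',cv2.resize(z,None,fx=4,fy=4,interpolation=cv2.INTER_CUBIC))
```

```text
(no output)
```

View pics/ov5.png

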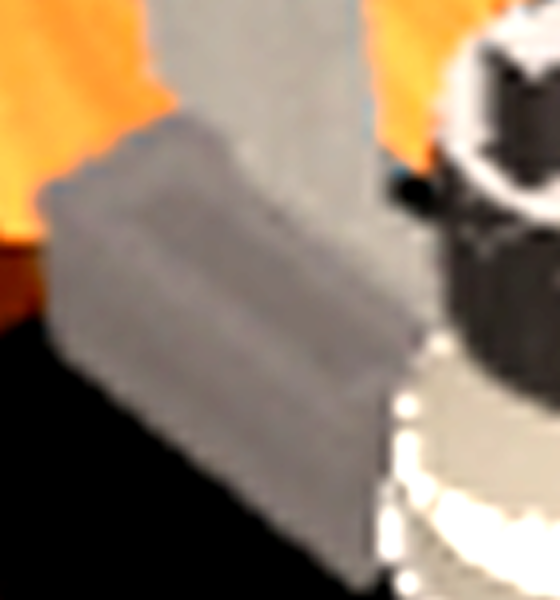

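View pics/ov6.png

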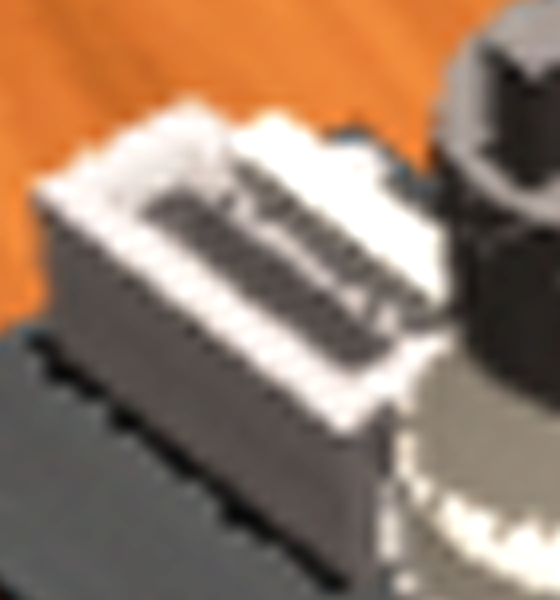

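Run:
```python
from h import *
z=cv2.imread('pics/ov6.png')
f=lambda P:((((proj('scene',P)-[200,100])+.5)*4-.5-[205,300])+.5)*4-.5
S=np.array([.6066,-.281,0]);a=.237;ex=np.array([np.cos(a),np.sin(a),0]);ey=np.array([-np.sin(a),np.cos(a),0])
def L(x,z_,h,col):
    p=f(S+x*ex-h*ey+[0,0,z_]);q=f(S+x*ex+h*ey+[0,0,z_]); cv2.line(z,tuple(int(v) for v in p),tuple(int(v) for v in q),col,1)
L(.009,.042,.0305,(0,255,0));L(-.009,.042,.0305,(0,255,0));L(.005,.038,.0265,(255,255,0));L(-.005,.038,.0265,(255,255,0))
L(-.0075,.051,.038,(0,0,255));L(.016,.042,.038,(255,0,255));L(-.016,.042,.038,(255,0,255))
cv2.imwrite('pics/ov7.png',z)
t=cv2.imread('pics/t_stand.png')
g=lambda P:((proj('top',P)-[378,210])+.5)*7-.5
def L2(x,z_,h,col):
    p=g(S+x*ex-h*ey+[0,0,z_]);q=g(S+x*ex+h*ey+[0,0,z_]); cv2.line(t,tuple(int(v) for v in p),tuple(int(v) for v in q),col,1)
L2(.009,.042,.0305,(0,255,0));L2(-.009,.042,.0305,(0,255,0));L2(.005,.038,.0265,(255,255,0));L2(-.005,.038,.0265,(255,255,0))
L2(-.0075,.051,.038,(0,0,255));L2(.016,.042,.038,(255,0,255));L2(-.016,.042,.038,(255,0,255))
cv2.imwrite('pics/ov8.png',t)
```

```text
(no output)
```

View pics/ov7.png

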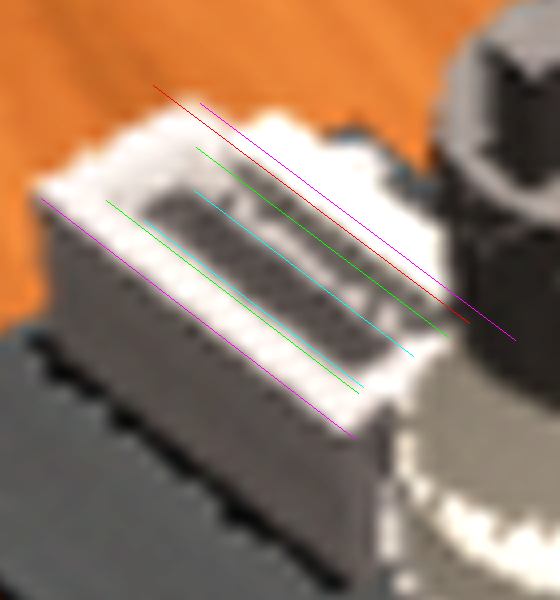

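View pics/ov8.png

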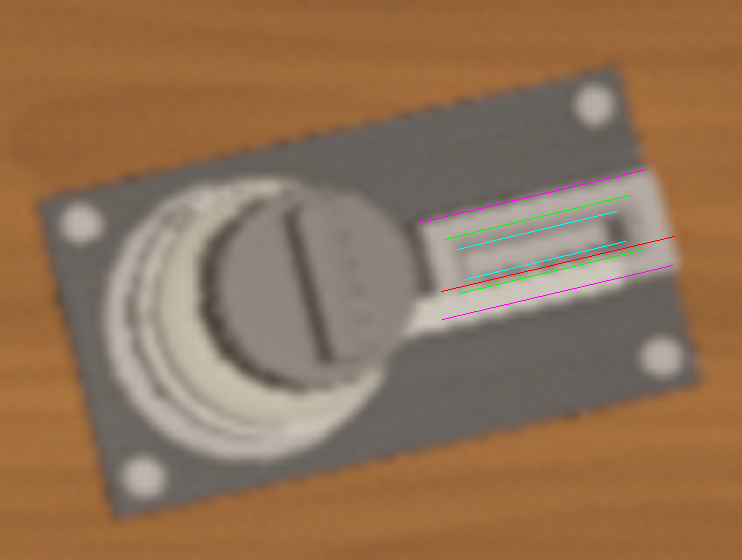

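The overlaid slot lines match both views within about 1 mm, and the plate sits just above the slot. Now lowering gently.

```bash
python3 -c "
from h import *
plan([.606,-.281,.128],.237)
"
```

```text
t 4.98 tcp [ 0.6045 -0.2806  0.1514] yaw 0.2392 tilt [-0.0067  0.0014] gap 0.0078 F [ 0.3  0.4 -1.7] T [ 0.01 -0.04  0.04] j [-0.43  0.52  0.21  1.27 -0.    0.9 ]
shift units [0.061 0.033 0.936] turn units [-0.034  0.071  0.025] rows min 0.6 0.1
```

Call:
carry_out([
  [[0.06, 0.03, 0.1], [-0.03, 0.07, 0.02], 0],
  [[0.06, 0.03, 0.3], [-0.03, 0.07, 0.02], 0],
  [[0.06, 0.03, 0.5], [-0.03, 0.07, 0.02], 0],
  [[0.06, 0.03, 0.7], [-0.03, 0.07, 0.02], 0],
  [[0.06, 0.03, 0.9], [-0.03, 0.07, 0.02], 0],
])

```text
time_s: 5.4
tcp_pos: [0.6057, -0.2808, 0.128]
orientation: [0.993, 0.118, -0.0, -0.0]
contact_force: [-0.0, 0.5, -2.0]
finger_gap: 0.0072
```

```bash
python3 -c "
from h import *
plan([.606,-.281,.115],.237)
"
```

```text
t 5.4 tcp [ 0.6057 -0.2808  0.128 ] yaw 0.2373 tilt [-0.0008  0.0006] gap 0.0072 F [-0.   0.5 -2. ] T [-0.02 -0.03  0.02] j [-0.43  0.53  0.17  1.21  0.    0.9 ]
shift units [0.01  0.009 0.522] turn units [-0.009  0.007  0.004] rows min 0.3 0.0
```

Call:
carry_out([
  [[0, 0, 0.08], [0, 0, 0], 0],
  [[0, 0, 0.16], [0, 0, 0], 0],
  [[0, 0, 0.24], [0, 0, 0], 0],
  [[0, 0, 0.32], [0, 0, 0], 0],
  [[0, 0, 0.4], [0, 0, 0], 0],
])

```text
time_s: 5.82
tcp_pos: [0.6059, -0.281, 0.1179]
orientation: [0.993, 0.118, -0.0, -0.0]
contact_force: [-0.2, -2.3, -0.3]
finger_gap: 0.0075
```

```bash
python3 -c "
from h import *
plan([.606,-.281,.105],.237)
"
```

```text
t 5.82 tcp [ 0.6059 -0.281   0.1179] yaw 0.2373 tilt [-0.0005  0.0002] gap 0.0075 F [-0.2 -2.3 -0.3] T [-0.36 -0.14 -0.02] j [-0.43  0.53  0.15  1.19 -0.    0.9 ]
shift units [0.006 0.    0.518] turn units [-0.004  0.005  0.003] rows min 0.3 0.0
```

Call:
carry_out([
  [[0, 0.03, 0.1], [0, 0, 0], 0],
  [[0, 0.03, 0.2], [0, 0, 0], 0],
  [[0, 0.03, 0.3], [0, 0, 0], 0],
  [[0, 0.03, 0.4], [0, 0, 0], 0],
  [[0, 0.03, 0.5], [0, 0, 0], 0],
])

```text
time_s: 6.23
tcp_pos: [0.6059, -0.2817, 0.105]
orientation: [0.993, 0.118, -0.0, -0.0]
contact_force: [0.2, -0.3, -1.5]
finger_gap: 0.0075
```

```bash
python3 -c "
from h import *
plan([.606,-.281,.100],.237)
"
```

```text
t 6.23 tcp [ 0.6059 -0.2817  0.105 ] yaw 0.2373 tilt [-0.0007  0.0004] gap 0.0075 F [ 0.2 -0.3 -1.5] T [0.02 0.06 0.1 ] j [-0.44  0.54  0.13  1.16  0.    0.9 ]
shift units [ 0.009 -0.026  0.202] turn units [-0.007  0.007  0.003] rows min 0.1 0.0
```

Call:
carry_out([
  [[0, 0, 0.06], [0, 0, 0], 0],
  [[0, 0, 0.12], [0, 0, 0], 0],
  [[0, 0, 0.18], [0, 0, 0], 0],
  [[0, 0, 0.22], [0, 0, 0], 0],
  [[0, 0, 0.26], [0, 0, 0], 0],
])

```text
time_s: 6.65
tcp_pos: [0.6062, -0.2817, 0.1001]
orientation: [0.993, 0.118, 0.0, 0.0]
contact_force: [-5.0, 1.9, 18.8]
finger_gap: 0.0076
```

```bash
python3 -c "
from h import *
plan([.606,-.281,.100],.237)
"
```

```text
t 6.65 tcp [ 0.6062 -0.2817  0.1001] yaw 0.2373 tilt [ 0.0007 -0.0002] gap 0.0076 F [-5.   1.9 18.8] T [ 0.62  1.24 -0.  ] j [-0.44  0.54  0.12  1.15  0.    0.9 ]
shift units [-0.002 -0.031  0.004] turn units [ 0.004 -0.008  0.004] rows min 0.0 0.0
```

The plate bottomed with 19 N at TCP z = 0.100, which is the expected home height. Releasing.

Call:
carry_out([
  [[0, 0, -0.05], [0, 0, 0], 20],
  [[0, 0, -0.05], [0, 0, 0], 40],
  [[0, 0, -0.05], [0, 0, 0], 40],
  [[0, 0, -0.05], [0, 0, 0], 40],
  [[0, 0, -0.05], [0, 0, 0], 40],
])

```text
time_s: 7.07
tcp_pos: [0.6062, -0.2817, 0.1012]
orientation: [0.993, 0.118, 0.0, 0.0]
contact_force: [-1.1, 0.6, 0.2]
finger_gap: 0.0399
```

Call:
carry_out([
  [[0, 0, -0.8], [0, 0, 0], 40],
  [[0, 0, -2.2], [0, 0, 0], 40],
  [[0, 0, -3.6], [0, 0, 0], 40],
  [[0, 0, -5.0], [0, 0, 0], 40],
  [[0, 0, -6.4], [0, 0, 0], 40],
])

```text
time_s: 7.48
tcp_pos: [0.6058, -0.2816, 0.2627]
orientation: [0.993, 0.118, 0.0, 0.0]
contact_force: [0.8, -0.7, -0.2]
finger_gap: 0.0398
```

```bash
python3 -c "
from h import *
plan([.5853,-.1885,.27],.237-np.pi/2)
im=manip.grab_frame('scene')[:,:,::-1]
c=im[100:250,200:340]
cv2.imwrite(f'pics/s9.png',cv2.resize(c,None,fx=4,fy=4,interpolation=cv2.INTER_CUBIC))
im=manip.grab_frame('top')[:,:,::-1]
c=im[210:290,378:484]
cv2.imwrite(f'pics/t9.png',cv2.resize(c,None,fx=7,fy=7,interpolation=cv2.INTER_CUBIC))
"
```

```text
t 7.48 tcp [ 0.6058 -0.2816  0.2627] yaw 0.2374 tilt [ 0.0004 -0.    ] gap 0.0398 F [ 0.8 -0.7 -0.2] T [-0.01 -0.07 -0.01] j [-0.44  0.49  0.45  1.53  0.    0.9 ]
shift units [ 0.078 -3.811 -0.291] turn units [-3.0000e-03 -5.0000e-03  1.8004e+01] rows min 2.3 12.6
```

View pics/s9.png

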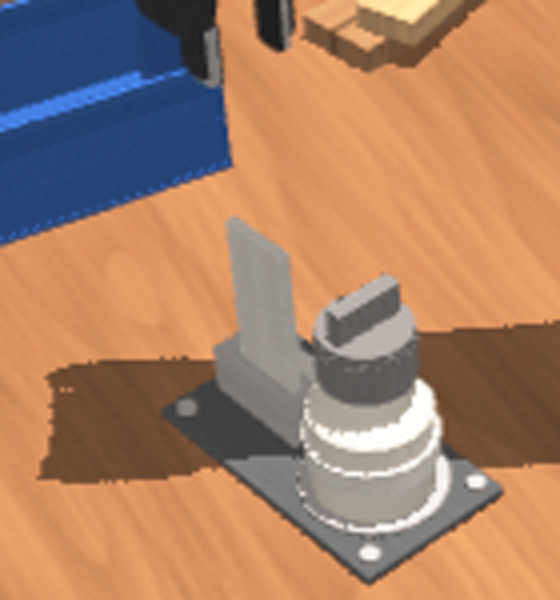

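View pics/t9.png

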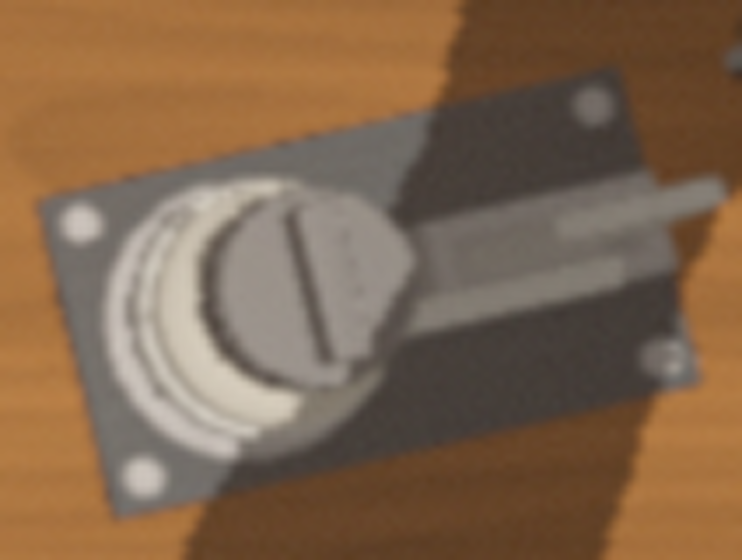

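The plate stands home and upright in the slot, its top at scene crop ~(258,235), and the fingers are clear. Moving above the cap.

Call:
carry_out([
  [[0, -0.4, -0.1], [0, 0, 1.3], 40],
  [[0, -0.8, -0.1], [0, 0, 2.7], 40],
  [[0, -1.4, -0.1], [0, 0, 4.0], 40],
  [[0.05, -2.0, -0.1], [0, 0, 5.3], 40],
  [[0.05, -2.6, -0.1], [0, 0, 6.7], 40],
])

```text
time_s: 8.0
tcp_pos: [0.5937, -0.2185, 0.2692]
orientation: [0.984, -0.176, 0.005, 0.001]
contact_force: [-0.5, 0.7, 0.5]
finger_gap: 0.0398
```

```bash
python3 -c "
from h import *
plan([.585,-.1895,.22],.23-np.pi/2)
"
```

```text
t 8.0 tcp [ 0.5937 -0.2185  0.2692] yaw -0.3532 tilt [ 0.0086 -0.0038] gap 0.0398 F [-0.5  0.7  0.5] T [ 0.01 -0.02 -0.03] j [-0.35  0.42  0.34  1.49 -0.    1.57]
shift units [-0.746 -0.971  1.961] turn units [-0.047 -0.102 11.317] rows min 1.4 7.9
```

Call:
carry_out([
  [[-0.15, -0.2, 0.4], [0, 0, 1.3], 40],
  [[-0.3, -0.4, 0.8], [0, 0, 2.7], 40],
  [[-0.45, -0.6, 1.2], [0, 0, 4.0], 40],
  [[-0.6, -0.8, 1.6], [0, 0, 5.3], 40],
  [[-0.75, -0.97, 1.96], [0, -0.1, 6.7], 40],
])

```text
time_s: 8.42
tcp_pos: [0.5845, -0.1889, 0.2192]
orientation: [0.891, -0.454, 0.0, -0.001]
contact_force: [0.2, 0.0, 0.4]
finger_gap: 0.0399
```

```bash
python3 -c "
from h import *
plan([.585,-.1895,.19],.23-np.pi/2)
"
```

```text
t 8.42 tcp [ 0.5845 -0.1889  0.2192] yaw -0.9431 tilt [0.0012 0.0016] gap 0.0399 F [0.2 0.  0.4] T [-0.05 -0.05  0.06] j [-0.31  0.4   0.19  1.36  0.    2.2 ]
shift units [ 0.033 -0.     1.167] turn units [-0.02   0.011  4.558] rows min 0.7 3.2
```

Call:
carry_out([
  [[0.03, 0, 0.2], [0, 0, 1.3], 40],
  [[0.03, 0, 0.5], [0, 0, 2.6], 40],
  [[0.03, 0, 0.8], [0, 0, 3.6], 40],
  [[0.03, 0, 1.0], [0, 0, 4.5], 40],
  [[0.03, 0, 1.17], [0, 0, 4.55], 40],
])

```text
time_s: 8.83
tcp_pos: [0.5847, -0.1894, 0.189]
orientation: [0.783, -0.622, -0.0, -0.001]
contact_force: [-0.3, 0.0, 0.1]
finger_gap: 0.0401
```

```bash
python3 -c "
from h import *
plan([.585,-.1895,.141],.23-np.pi/2)
im=manip.grab_frame('scene')[:,:,::-1]
c=im[100:250,220:360]
cv2.imwrite(f'pics/s10.png',cv2.resize(c,None,fx=4,fy=4,interpolation=cv2.INTER_CUBIC))
"
```

```text
t 8.83 tcp [ 0.5847 -0.1894  0.189 ] yaw -1.3437 tilt [0.0003 0.0018] gap 0.0401 F [-0.3  0.   0.1] T [ 0.02 -0.04  0.04] j [-0.31  0.41  0.13  1.29  0.    2.6 ]
shift units [ 0.012 -0.01   1.92 ] turn units [-0.008  0.02  -0.033] rows min 1.2 0.0
```

View pics/s10.png

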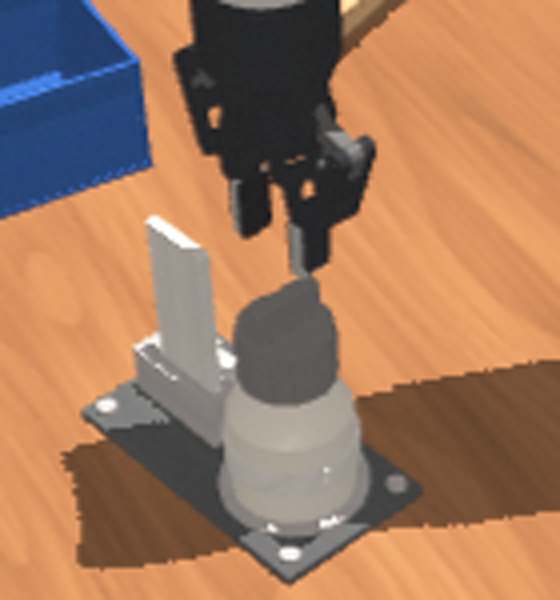

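The jaws straddle the rib, crop ~(285,290), and are clear of the plate. Lowering around the rib.

Call:
carry_out([
  [[0.01, 0, 0.4], [0, 0, 0], 32],
  [[0.01, 0, 0.8], [0, 0, 0], 32],
  [[0.01, 0, 1.3], [0, 0, 0], 32],
  [[0.01, 0, 1.7], [0, 0, 0], 32],
  [[0.01, 0, 1.9], [0, 0, 0], 32],
])

```text
time_s: 9.3
tcp_pos: [0.5836, -0.1892, 0.1388]
orientation: [0.784, -0.62, -0.002, -0.0]
contact_force: [-1.1, 0.8, -1.0]
finger_gap: 0.0319
```

```bash
python3 -c "
from h import *
plan([.585,-.1895,.139],.23-np.pi/2)
im=manip.grab_frame('scene')[:,:,::-1]
c=im[100:250,220:360]
cv2.imwrite(f'pics/s11.png',cv2.resize(c,None,fx=4,fy=4,interpolation=cv2.INTER_CUBIC))
"
```

```text
t 9.3 tcp [ 0.5836 -0.1892  0.1388] yaw -1.3385 tilt [-0.0028  0.0028] gap 0.0319 F [-1.1  0.8 -1. ] T [ 0.06  0.01 -0.04] j [-0.31  0.43  0.04  1.18  0.    2.59]
shift units [ 0.024 -0.05  -0.01 ] turn units [0.023 0.039 0.027] rows min 0.0 0.0
```

View pics/s11.png

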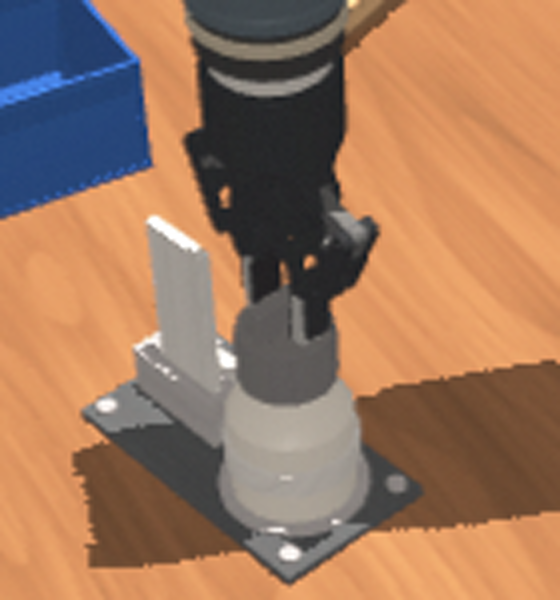

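The fingers are either side of the rib, just above the cap top. Closing.

Call:
carry_out([
  [[0.02, -0.05, -0.01], [0, 0, 0], 20],
  [[0.02, -0.05, -0.01], [0, 0, 0], 5],
  [[0.02, -0.05, -0.01], [0, 0, 0], 5],
  [[0.02, -0.05, -0.01], [0, 0, 0], 5],
  [[0.02, -0.05, -0.01], [0, 0, 0], 5],
], force=80)

```text
time_s: 9.77
tcp_pos: [0.585, -0.1897, 0.1388]
orientation: [0.784, -0.621, -0.002, 0.0]
contact_force: [0.8, -3.0, -3.7]
finger_gap: 0.0099
```

```bash
python3 -c "
from h import *
plan([.585,-.1895,.132],.23-np.pi/2)
"
```

```text
t 9.77 tcp [ 0.585  -0.1897  0.1388] yaw -1.3388 tilt [-0.0031  0.0024] gap 0.0099 F [ 0.8 -3.  -3.7] T [-0.75 -0.16  0.04] j [-0.31  0.44  0.04  1.18  0.    2.6 ]
shift units [-0.006 -0.003  0.273] turn units [0.028 0.035 0.023] rows min 0.2 0.0
```

Call:
carry_out([
  [[0, 0, 0.06], [0, 0, 0], 5],
  [[0, 0, 0.12], [0, 0, 0], 5],
  [[0, 0, 0.18], [0, 0, 0], 5],
  [[0, 0, 0.24], [0, 0, 0], 5],
  [[0, 0, 0.27], [0, 0, 0], 5],
])

```text
time_s: 10.18
tcp_pos: [0.5851, -0.1897, 0.1334]
orientation: [0.784, -0.621, -0.001, -0.0]
contact_force: [-3.6, -0.2, 10.0]
finger_gap: 0.0097
```

```bash
python3 -c "
from h import *
plan([.585,-.1895,.132],.23-np.pi/2)
"
```

```text
t 10.18 tcp [ 0.5851 -0.1897  0.1334] yaw -1.3388 tilt [-0.0016  0.0021] gap 0.0097 F [-3.6 -0.2 10. ] T [-0.06  0.76  0.02] j [-0.31  0.44  0.03  1.16  0.    2.6 ]
shift units [-0.007  0.003  0.057] turn units [0.012 0.027 0.023] rows min 0.0 0.0
```

Call:
carry_out([
  [[0, 0, 0.04], [0, 0, 0], 5],
  [[0, 0, 0.07], [0, 0, 0], 5],
  [[0, 0, 0.1], [0, 0, 0], 5],
  [[0, 0, 0.1], [0, 0, 0], 5],
  [[0, 0, 0.1], [0, 0, 0], 5],
])

```text
time_s: 10.6
tcp_pos: [0.5852, -0.1896, 0.1325]
orientation: [0.784, -0.62, -0.001, -0.001]
contact_force: [-4.7, -0.6, 9.9]
finger_gap: 0.0099
```

```bash
python3 -c "
from h import *
plan([.585,-.1895,.1315],.23-np.pi/2+1.07)
"
```

```text
t 10.6 tcp [ 0.5852 -0.1896  0.1325] yaw -1.3387 tilt [-0.0001  0.0016] gap 0.0099 F [-4.7 -0.6  9.9] T [-0.1   0.92  0.01] j [-0.31  0.44  0.03  1.16  0.    2.6 ]
shift units [-0.007  0.005  0.041] turn units [ -0.013   0.015 -12.238] rows min 0.0 8.5
```

Seal pressed about 6 mm (≈10 N). Starting the counter-clockwise twist with continued downward bias.

Call:
carry_out([
  [[0, 0, 0.09], [0, 0, -0.8], 5],
  [[0, 0, 0.09], [0, 0, -1.8], 5],
  [[0, 0, 0.09], [0, 0, -2.8], 5],
  [[0, 0, 0.09], [0, 0, -3.8], 5],
  [[0, 0, 0.09], [0, 0, -4.8], 5],
])

```text
time_s: 11.02
tcp_pos: [0.5861, -0.1894, 0.1322]
orientation: [0.897, -0.442, 0.001, -0.001]
contact_force: [-0.8, 2.0, 10.2]
finger_gap: 0.0101
```

```bash
python3 -c "
from h import *
plan([.585,-.1895,.1315],.23-np.pi/2+1.09)
"
```

```text
t 11.02 tcp [ 0.5861 -0.1894  0.1322] yaw -0.9152 tilt [0.0032 0.0016] gap 0.0101 F [-0.8  2.  10.2] T [ 0.25  0.34 -0.05] j [-0.31  0.44  0.02  1.16  0.    2.17]
shift units [-0.024  0.038  0.029] turn units [-0.037 -0.021 -7.614] rows min 0.0 5.3
```

Call:
carry_out([
  [[0, 0.02, 0.09], [0, 0, -1.0], 5],
  [[0, 0.02, 0.09], [0, 0, -2.1], 5],
  [[0, 0.02, 0.09], [0, 0, -3.2], 5],
  [[0, 0.02, 0.09], [0, 0, -4.3], 5],
  [[0, 0.02, 0.09], [0, 0, -5.4], 5],
])

```text
time_s: 11.43
tcp_pos: [0.5864, -0.1892, 0.1319]
orientation: [0.976, -0.218, 0.003, -0.002]
contact_force: [-2.1, 1.9, 10.6]
finger_gap: 0.0103
```

```bash
python3 -c "
from h import *
plan([.585,-.1895,.1315],.23-np.pi/2+1.09)
im=manip.grab_frame('scene')[:,:,::-1]
c=im[100:250,220:360]
cv2.imwrite(f'pics/s12.png',cv2.resize(c,None,fx=4,fy=4,interpolation=cv2.INTER_CUBIC))
"
```

```text
t 11.43 tcp [ 0.5864 -0.1892  0.1319] yaw -0.4388 tilt [0.0059 0.0021] gap 0.0103 F [-2.1  1.9 10.6] T [ 0.39  0.72 -0.02] j [-0.31  0.44  0.02  1.15  0.    1.7 ]
shift units [-0.045  0.035  0.014] turn units [-0.045 -0.056 -2.154] rows min 0.0 1.5
```

View pics/s12.png

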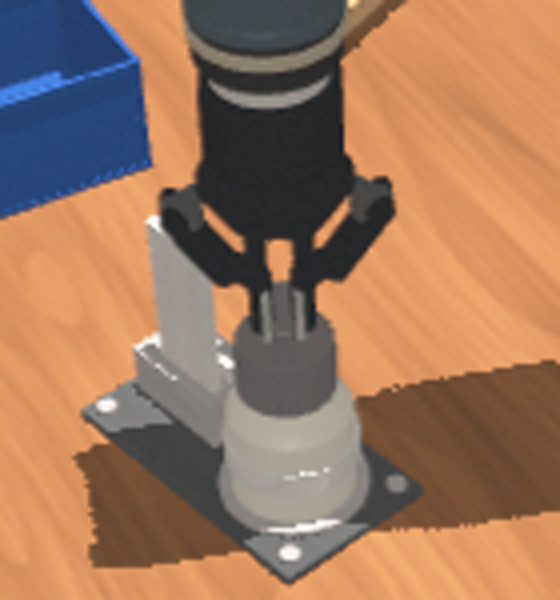

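The cap's rib turned with the gripper (~0.90 rad), the jug looks unchanged, and the plate is still in place. Turning the rest.

Call:
carry_out([
  [[-0.02, 0.02, 0.09], [-0.04, -0.05, -0.6], 5],
  [[-0.02, 0.02, 0.09], [-0.04, -0.05, -1.2], 5],
  [[-0.02, 0.02, 0.09], [-0.04, -0.05, -1.8], 5],
  [[-0.02, 0.02, 0.09], [-0.04, -0.05, -2.1], 5],
  [[-0.02, 0.02, 0.09], [-0.04, -0.05, -2.1], 5],
])

```text
time_s: 11.9
tcp_pos: [0.5861, -0.189, 0.1314]
orientation: [0.992, -0.123, 0.001, -0.0]
contact_force: [-2.8, 1.4, 10.8]
finger_gap: 0.0101
```

```bash
python3 -c "
from h import *
plan([.585,-.1895,.23],.23-np.pi/2+1.07)
"
```

```text
t 11.9 tcp [ 0.5861 -0.189   0.1314] yaw -0.246 tilt [0.0028 0.0005] gap 0.0101 F [-2.8  1.4 10.8] T [ 0.26  0.79 -0.04] j [-0.31  0.44  0.02  1.15  0.    1.5 ]
shift units [-0.028  0.026 -3.942] turn units [-0.014 -0.03   0.284] rows min 2.4 0.2
```

Call:
carry_out([
  [[0, 0, -0.3], [0, 0, 0], 5],
  [[0, 0, -0.6], [0, 0, 0], 5],
  [[0, 0, -0.9], [0, 0, 0], 5],
  [[0, 0, -1.2], [0, 0, 0], 5],
  [[0, 0, -1.5], [0, 0, 0], 5],
])

```text
time_s: 12.32
tcp_pos: [0.5862, -0.1888, 0.1697]
orientation: [0.992, -0.123, 0.002, -0.001]
contact_force: [0.2, 0.3, -0.4]
finger_gap: 0.0099
```

```bash
python3 -c "
from h import *
plan([.585,-.1895,.236],.23-np.pi/2+1.07)
im=manip.grab_frame('scene')[:,:,::-1]
c=im[100:250,220:360]
cv2.imwrite(f'pics/s13.png',cv2.resize(c,None,fx=4,fy=4,interpolation=cv2.INTER_CUBIC))
"
```

```text
t 12.32 tcp [ 0.5862 -0.1888  0.1697] yaw -0.246 tilt [0.0033 0.0008] gap 0.0099 F [ 0.2  0.3 -0.4] T [-0.02  0.02 -0.03] j [-0.31  0.42  0.09  1.24  0.    1.5 ]
shift units [-0.033  0.033 -2.652] turn units [-0.018 -0.034  0.285] rows min 1.6 0.2
```

View pics/s13.png

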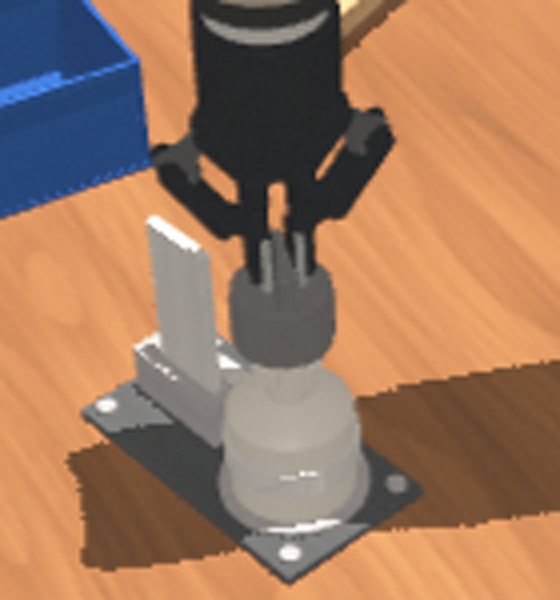

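The cap came free and rises in the gripper, and the bare neck is visible at crop ~(283,380). Lifting to the final height.

Call:
carry_out([
  [[-0.03, 0.03, -0.7], [0, 0, 0], 5],
  [[-0.03, 0.03, -1.4], [0, 0, 0], 5],
  [[-0.03, 0.03, -2.0], [0, 0, 0], 5],
  [[-0.03, 0.03, -2.4], [0, 0, 0], 5],
  [[-0.03, 0.03, -2.7], [0, 0, 0], 5],
])

```text
time_s: 12.78
tcp_pos: [0.586, -0.1897, 0.2399]
orientation: [0.992, -0.123, 0.003, -0.0]
contact_force: [-0.8, 0.4, -0.3]
finger_gap: 0.0104
```

Call:
carry_out([
  [[0, 0, 0], [0, 0, 0], 5],
  [[0, 0, 0], [0, 0, 0], 5],
  [[0, 0, 0], [0, 0, 0], 5],
  [[0, 0, 0], [0, 0, 0], 5],
  [[0, 0, 0], [0, 0, 0], 5],
])

```text
time_s: 13.2
tcp_pos: [0.5857, -0.1896, 0.239]
orientation: [0.992, -0.123, 0.003, -0.0]
contact_force: [-0.3, -0.0, -0.1]
finger_gap: 0.01
```

```bash
python3 -c "
from h import *
plan([.585,-.1895,.236],.23-np.pi/2+1.07)
im=manip.grab_frame('scene')[:,:,::-1]
c=im[80:230,220:360]
cv2.imwrite(f'pics/s14.png',cv2.resize(c,None,fx=4,fy=4,interpolation=cv2.INTER_CUBIC))
im=manip.grab_frame('top')[:,:,::-1]
cv2.imwrite('pics/t14.png',im)
print(manip.state()['qvel'].round(4))
"
```

```text
t 13.2 tcp [ 0.5857 -0.1896  0.239 ] yaw -0.2459 tilt [0.0052 0.0003] gap 0.01 F [-0.3 -0.  -0.1] T [-0.02  0.03 -0.03] j [-0.31  0.39  0.23  1.4   0.    1.5 ]
shift units [-0.027  0.005  0.121] turn units [-0.019 -0.057  0.285] rows min 0.1 0.2
[ 0.0007 -0.002   0.0045  0.0022  0.0013 -0.0014]
```

View pics/s14.png

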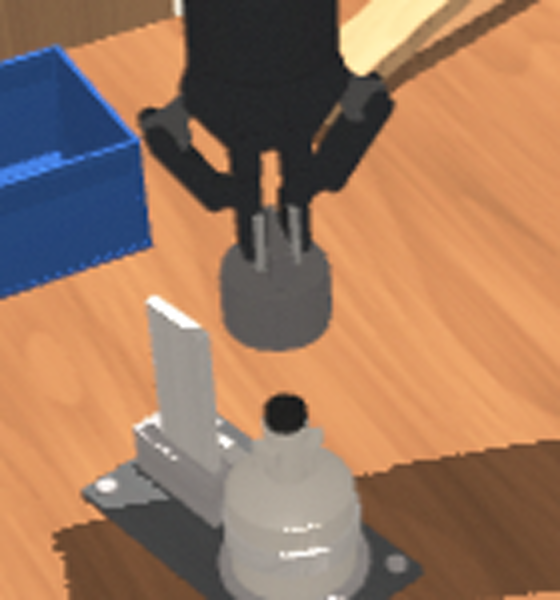

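View pics/t14.png

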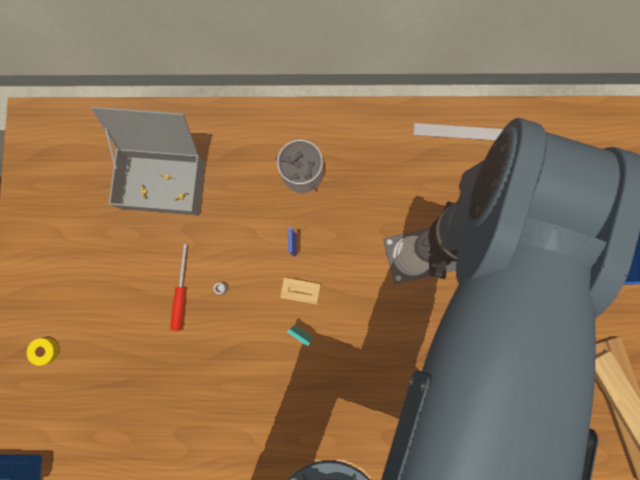

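The cap hangs in the gripper above the open mouth (crop ~(286,412)), the plate stands home, and the bystanders look untouched. One numeric check, then I'll hand it in.

```bash
python3 -c "
from h import *
g=lambda u:un(u,4,(220,80))
print('mouth',plane('scene',g((286,412)),.122))
print('cap top-disc centre approx at expected z .235',plane('scene',g((276,264)),.235))
print('rim centre expected px vs', (proj('scene',[.585,-.1895,.199])-[220,80])*4, 'front rim seen y~349')
print('plate top corners z .144',plane('scene',g((150,299)),.144),plane('scene',g((205,331)),.144),'mean vs slot .606,-.2815')
print(manip.job_done())
"
```

```text
mouth [ 0.58128052 -0.19832496  0.122     ]
cap top-disc centre approx at expected z .235 [ 0.58591968 -0.18933041  0.235     ]
rim centre expected px vs [279.24053764 315.13792259] front rim seen y~349
plate top corners z .144 [ 0.61452648 -0.30489733  0.144     ] [ 0.59964439 -0.26199258  0.144     ] mean vs slot .606,-.2815
the job is handed in; nothing more can be done
None
```

I finished the job and handed it in at about 13.3 s of robot time. The hand-in gave no verdict, and one of my last checks is off by about 1 cm.

**What I did:** I lifted the aluminium plate out of its rack and lowered it into the stand's slot until it bottomed, with 19 N at the expected home height. I let it go, gripped the cap's rib, pressed it down about 6 to 7 mm at roughly 10 N, and twisted it 1.09 rad counter-clockwise. I then lifted it straight up and kept holding it.

**Last checks that agreed:**
- **Cap:** it is in the grip (gap reading 10 mm), with the gripper tilted about 0.005 rad and the arm nearly still. By calculation, its lower rim is about 77 mm above the mouth. In the scene view the cap's centre is at (0.586, −0.189), within about 1 mm of the jug axis I used.
- **Plate:** its top measures about (0.607, −0.283), within 2 mm of the slot, and it looks upright.
- **Bystanders:** the can, socket and screwdriver look unmoved in the top view.

**Checks that disagreed or were limited:**
- **Mouth position:** one hand-picked pixel on the dark mouth gave (0.581, −0.198). That is about 1 cm from the axis I got from the cap and slot, though still inside the 30 mm limit. I put it down to a rough pick on the seal disc, but did not look into it further.
- **Grip reading:** the jaws read 10 mm on a 12 mm rib, although the cap followed the gripper throughout.
- **Jug turn and seal travel:** I judged these only from pictures, gripper height and force, since neither can be read directly.

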